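Close the paint pots after class

TASK

The session is over: lift every brush that stands in a paint pot straight up out of its sleeve and put it in the steel wash jar, bristles down. Close all three pots by setting the lid that fits on each so that it sits fully home and level on the rim. The pots are light and still hold paint, so do not tip them or lift them off the table, and leave the other things on the table where they are.

Things in the scene. Friction and masses are not known exactly. Their poses are not given: they have to be found in the camera images.
- pot_a: first of two equal small paint pots: light (110 g) loose white round plastic cup, 72 mm across, 75 mm high, mouth 66 mm across, open. 18 mm below the rim a grey deck with one upright brush sleeve in the middle, a 14 mm hole from 57 down to 22 mm above the table. Origin: centre of its underside; z up. Takes either small lid.
- pot_b: second of two equal small paint pots: light (110 g) loose white round plastic cup, 72 mm across, 75 mm high, mouth 66 mm across, open. 18 mm below the rim a grey deck with one upright brush sleeve in the middle, a 14 mm hole from 57 down to 22 mm above the table. Origin: centre of its underside; z up. Takes either small lid.
- pot_wide: the wide paint pot: light (180 g) loose white round plastic cup, 100 mm across, 75 mm high, mouth 94 mm across, open. 18 mm below the rim a grey deck with two upright brush sleeves, 14 mm holes at x = -22 and +22 mm in its frame, from 57 down to 22 mm above the table. Origin: centre of its underside; z up. Takes the wide lid.
- lid_a: one of two equal small loose grey lids (35 g), knob up on the table: flange 78 mm across, 4 mm thick, round upright knob 20 mm across on top; plug 60 mm across, 9 mm deep beneath, which drops into a small pot's mouth. Origin: centre of the plug's underside (flange top 13, knob top 41 mm above it); z up. Seated, its origin is 66 mm above the pot's origin.
- lid_b: one of two equal small loose grey lids (35 g), knob up on the table: flange 78 mm across, 4 mm thick, round upright knob 20 mm across on top; plug 60 mm across, 9 mm deep beneath, which drops into a small pot's mouth. Origin: centre of the plug's underside (flange top 13, knob top 41 mm above it); z up. Seated, its origin is 66 mm above the pot's origin.
- lid_wide: the wide loose grey lid (55 g), knob up on the table: flange 106 mm across, 4 mm thick, round upright knob 20 mm across on top; plug 88 mm across, 9 mm deep beneath, for the wide pot only. Origin: centre of the plug's underside (flange top 13, knob top 41 mm above it); z up. Seated, its origin is 66 mm above the pot's origin.
- brush_1: round paint brush, 175 mm long, 28 g, wooden handle 14 mm thick from 82 to 165 mm, 11 mm thick or less below. Origin: the bristle tip; z runs along it to the handle's end. If present (two to four of the four are) it stands bristles down in pot_a's sleeve, its tip 4 mm above the table, with about 1.5 mm of play all round.
- brush_2: round paint brush, 175 mm long, 28 g, wooden handle 14 mm thick from 82 to 165 mm, 11 mm thick or less below. Origin: the bristle tip; z runs along it to the handle's end. If present (two to four of the four are) it stands bristles down in pot_b's sleeve, its tip 4 mm above the table, with about 1.5 mm of play all round.
- brush_3: round paint brush, 175 mm long, 28 g, wooden handle 14 mm thick from 82 to 165 mm, 11 mm thick or less below. Origin: the bristle tip; z runs along it to the handle's end. If present (two to four of the four are) it stands bristles down in pot_wide's sleeve at x = -22 mm, its tip 4 mm above the table, with about 1.5 mm of play all round.
- brush_4: round paint brush, 175 mm long, 28 g, wooden handle 14 mm thick from 82 to 165 mm, 11 mm thick or less below. Origin: the bristle tip; z runs along it to the handle's end. If present (two to four of the four are) it stands bristles down in pot_wide's sleeve at x = +22 mm, its tip 4 mm above the table, with about 1.5 mm of play all round.
- jar: the wash jar: heavy (0.9 kg) open steel jar standing loose, 100 mm across at the rim, 100 mm high, inside about 84 mm across at the bottom and 90 mm at the mouth, inner floor 8 mm above the table. Origin: centre of its underside; z up. A brush let go in it leans against the rim, its handle standing out.
- jar_in (a point): centre of the jar's inner floor, 8 mm above its underside
- tape: bystander: roll of paper tape lying flat, 94 mm across, 25 mm high; origin centre of underside
- cup: bystander: small white cup without handle, 64 mm across, 65 mm high; origin centre of underside
- coasters: bystander: stack of round coasters, 92 mm across, 41 mm high; origin centre of underside
- glue_stick: bystander: glue stick standing on end, 28 mm across, 92 mm high; origin centre of underside
- tin: bystander: small round closed tin, 55 mm across, 28 mm high; origin centre of underside
Things that resemble listed ones, but are neither listed nor needed, are in the scene too. What is shaped like the jar but green or yellow is not meant.

How it is judged:
By the outcome, as a careful person would: the job done as asked, in the order asked, and still so for the second after the job is handed in, with the robot touching nothing.
Of brush_1, brush_2, brush_3, brush_4 only 2 to 4 are there at a start; the rules pass over those that are not, and their reading is None.
At some moment in a run one of lid_a, lid_b, lid_wide, jar may be knocked a few centimetres aside while the robot is not near it.
It also fails if it takes over 210 s, if anything falls off the work surface, if the arm or the gripper's body presses on something with over 40 N, if the wrist force passes 120 N, or if a joint passes its speed limit or range.

ROBOT

A 7-joint arm with a two-finger parallel gripper is mounted at the origin on the work surface. World frame = base frame: x ahead of the robot, y to its left, z up, the work surface at z = 0. Lengths are in m, angles in rad, forces in N, time in s.
With the tool pointing down it reaches from about 0.375 to 0.925 m from the base axis. Payload 3.1 kg.
Tool frame: the origin (TCP) lies on the front face of the gripper's body, between the roots of the fingers; the fingertips stand 73 mm ahead of it and the grasp point (between the pads) lies 54 mm ahead of it (robot.grip_depth is the z of the grasp point in the tool frame, in m); z points along the fingers, y is the line along which they close (so a half turn about z gives the same grasp; the last joint's range is limited). The gripper opens to 85 mm and grips with 20 to 120 N. Pads are 22 mm wide; open, the fingers measure 114 mm over their backs; the gripper's body (76 mm by 85 mm) begins 54 mm behind the grasp point. The pads swing forward as they close: fully open they stand 13 mm farther back than shut.
Start: joints at [-1.201, 0.383, 0.044, 1.598, -0.018, 1.161, -0.05], TCP at [0.293, 0.58, 0.304] pointing down, gripper open.
Joint ranges: [-2.61, 2.61], [-0.41, 2.15], [-1.48, 1.57], [0, 2.5], [-1.57, 4.71], [0.05, 1.97], [-2.85, 2.85]. Speed limits (rad/s): [2.79, 2.79, 3.14, 3.14, 3.14, 3.14, 3.14].

INTERFACE

Orientations are given as a unit quaternion [w, x, y, z].
In Python, from cell import sensors, viewer, close_job, robot gives the robot as it stands. The module is installed in compiled form; this text tells all that it offers.
- The arm moves only by the shell command python3 -m handwheel 'ROWS' [FORCE]. ROWS is text: rows parted by semicolons, each of 7 numbers parted by spaces: the opening in per cent of the stroke, from 0 (shut) to 100 (fully open), then the shift along the tool's x, y, z in cm, then the turn, a rotation vector about the tool's x, y, z in degrees. In form: claw x y z rx ry rz; .... A call has 1 to 12 rows; each row shifts and turns the commanded pose from where the row before left it, along the tool's axes as they then stand; what a row does not reach is not made up. A row lasts 1/8 s, in which the tool goes at most 62.5 mm and 10.7 degrees, less where a joint would pass 70% of its speed; a pose out of reach is approached as far as the arm can. A call is refused whole if a number of a shift passes 6.25 or a number of a turn 10.7, either way. A call with a gripper value outside its range is refused whole. The fingers move at their own pace and stop on an object; FORCE is the grip in N (left out, the last holds). Time passes only in rows, so rows that do not move let the fingers close. It gives the time, the measured TCP pose, the force, the opening and the grip force at its end, in the units of the state.
- sensors.sense(): the state, without advancing time (a new reading comes with each control period).
- viewer.snapshot(name): name is "scene" or "side" or "wrist"; returns the picture (480x640x3 uint8, red, green, blue); there is no depth.
- viewer.camera_info(name): a dict with "intrinsics" (3x3 intrinsics, pixels), "R" (3x3) and "t" (3): a world point X has camera coordinates R X + t. Camera axes: x right, y down, z forward; pixel columns grow to the right and rows downward; lengths in m; the calibration is good to about 2 mm. A picture is of the moment at which its call begins: read the wrist's pose just before it. camera_info takes no time and is no camera call; for the wrist camera it gives the pose at the moment of the call.
- close_job(): hands the job in; it is judged then, once.
The state is a dict: "time_s": time; "qpos": joint angles; "joint_velocities": joint speeds; "effort": joint torques, N m; "ee_pos": TCP position; "eef_rot": TCP orientation; "ft_force": force on the tool from outside, world axes, zero at the start; "torque": the same for the moment, N m; "gripper_width": finger opening in m; "gripper_force": force on a finger pad.
Only numpy, scipy, OpenCV 4.12 (cv2) and the standard library are available. Lean on these libraries where they do the work, as an engineer would, in place of code of your own. Each camera call takes 0.05 s, during which the arm holds its last target. There are 200 camera calls.

## Working session

There is one attempt and no reset: what is moved stays moved. The work goes in short steps, Python scripts to look and compute and a shell command to move; the robot and the scene stay as the last step left them, time stands still between calls to the robot, and variables do not carry over. Pictures are saved under pics/ and viewed, at most 14 in all, crops included, and the job is handed in when it is done.

```bash
mkdir -p pics
python3 - <<'E'
from cell import sensors, viewer, robot
import cv2,numpy as np
s=sensors.sense();print(s)
for n in("scene","side"):
    im=viewer.snapshot(n);cv2.imwrite(f"pics/{n}0.png",im[:,:,::-1]);c=viewer.camera_info(n);print(n,np.round(c["intrinsics"],1).tolist(),np.round(c["R"],4).tolist(),np.round(c["t"],4).tolist())
E
```

```text
{'time_s': 0.0, 'qpos': array([-1.20079769,  0.38385139,  0.04386018,  1.59959672, -0.01792793,
        1.161188  , -0.04995433]), 'joint_velocities': array([-0.00041715, -0.00149205,  0.00303483,  0.00167448, -0.00205215,
       -0.00090158, -0.00045944]), 'effort': array([-5.85199978e-04, -4.33457386e+01,  1.02395631e+00, -2.49516249e+01,
        1.06012914e-02,  1.11763660e-02,  2.13221415e-05]), 'ee_pos': array([0.29276237, 0.57948624, 0.30246619]), 'eef_rot': array([-2.44810561e-04,  2.31777287e-01,  9.72767975e-01, -1.30244373e-03]), 'ft_force': array([-0.29589333, -0.25777144,  0.15566901]), 'torque': array([0.04688868, 0.00131396, 0.02879538]), 'gripper_force': 0.0, 'gripper_width': 0.08504243865111664}
scene [[587.8, 0.0, 321.8], [0.0, 587.8, 247.7], [0.0, 0.0, 1.0]] [[-0.8077, 0.5896, 0.0021], [0.3249, 0.448, -0.8329], [-0.492, -0.6721, -0.5534]] [0.4765, -0.1611, 1.5704]
side [[437.7, 0.0, 323.6], [0.0, 437.7, 236.3], [0.0, 0.0, 1.0]] [[0.9689, -0.2473, 0.0024], [-0.1373, -0.5456, -0.8267], [0.2058, 0.8007, -0.5626]] [-0.5827, 0.0927, 1.0965]
```

View pics/scene0.png

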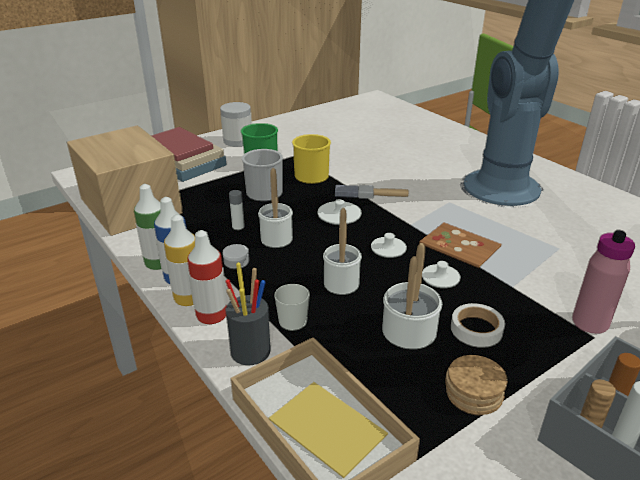

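View pics/side0.png

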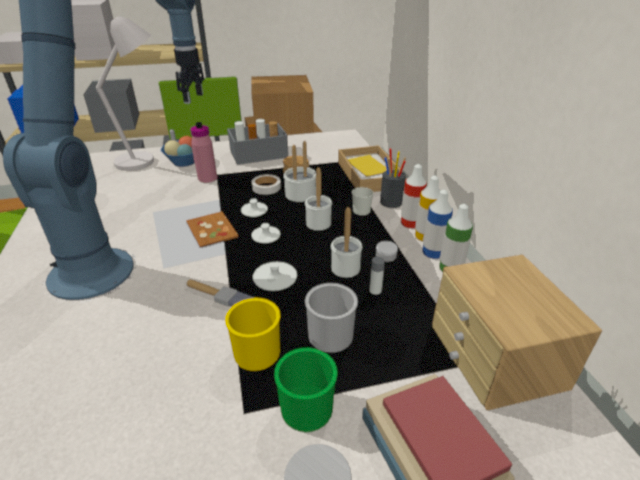

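```bash
cat > h.py <<'E'
from cell import sensors, viewer, robot, close_job
import cv2,numpy as np
from scipy.optimize import minimize
from scipy.ndimage import map_coordinates
from scipy.spatial.transform import Rotation as Ro
def shot(n,save=None):
    c=viewer.camera_info(n);im=viewer.snapshot(n)
    if save: cv2.imwrite(f"pics/{save}.png",im[:,:,::-1])
    return im,c
def proj(c,X):
    p=(np.atleast_2d(X)@np.array(c["R"]).T+c["t"])@np.array(c["intrinsics"]).T
    return p[:,:2]/p[:,2:]
def ray(c,uv,z):
    d=np.linalg.inv(c["intrinsics"])@[*uv,1];R=np.array(c["R"]);o=-R.T@c["t"];d=R.T@d
    return o+d*(z-o[2])/d[2]
def tri(cs,uvs):
    A=[];b=[]
    for c,uv in zip(cs,uvs):
        R=np.array(c["R"]);o=-R.T@c["t"];d=R.T@np.linalg.inv(c["intrinsics"])@[*uv,1];d/=np.linalg.norm(d)
        P=np.eye(3)-np.outer(d,d);A.append(P);b.append(P@o)
    return np.linalg.lstsq(np.vstack(A),np.hstack(b),rcond=None)[0]
T=np.linspace(0,2*np.pi,180,endpoint=False)
KINDS={"small":[(.036,.075),(.033,.075)],"wide":[(.05,.075),(.047,.075)],"lid":[(.039,.013),(.039,.009),(.010,.041)],"lidw":[(.053,.013),(.053,.009),(.01,.041)],"jar":[(.05,.1),(.045,.1)]}
def circ(p,r,z):return np.c_[p[0]+r*np.cos(T),p[1]+r*np.sin(T),np.full(180,z)]
def refine(views,kind,p0,rng=.02,dz=0):
    G=[]
    for im,c in views:
        g=cv2.GaussianBlur(im,(0,0),1.0).astype(float).mean(2)
        G.append((np.hypot(cv2.Sobel(g,6,1,0),cv2.Sobel(g,6,0,1)).clip(0,250),c))
    def cost(p):
        s=0
        for g,c in G:
            for r,z in KINDS[kind]:
                uv=proj(c,circ(p,r,z+dz));s-=map_coordinates(g,[uv[:,1],uv[:,0]],order=1).mean()
        return s
    gr=np.arange(-rng,rng+1e-6,.002)
    b=min(((cost((p0[0]+a,p0[1]+d)),p0[0]+a,p0[1]+d) for a in gr for d in gr))
    r=minimize(cost,b[1:],method="Nelder-Mead",options=dict(initial_simplex=np.array([b[1:]]*3)+[[0,0],[.0015,0],[0,.0015]],xatol=1e-4))
    return r.x,-r.fun
def draw(im,c,items):
    o=im[:,:,::-1].copy()
    for kind,p in items:
        for r,z in KINDS[kind]: cv2.polylines(o,[np.round(proj(c,circ(p,r,z))*8).astype(int)],True,(0,0,255),1,cv2.LINE_AA,3)
    return o
def to(x,y,z,yaw=None):
    """print tool shift (cm) to a TCP target; yaw = world angle of tool x (deg), tool down"""
    s=sensors.sense();q=s["eef_rot"];R=Ro.from_quat([*q[1:],q[0]])
    d=R.inv().apply(np.array([x,y,z])-s["ee_pos"])*100
    a=R.as_matrix()
    if yaw is None: yaw=np.degrees(np.arctan2(a[1,0],a[0,0]))
    k=np.radians(yaw);W=np.array([[np.cos(k),np.sin(k),0],[np.sin(k),-np.cos(k),0],[0,0,-1]])
    print("shift",d.round(2),"turn",np.degrees((R.inv()*Ro.from_matrix(W)).as_rotvec()).round(1),"yaw now",np.degrees(np.arctan2(a[1,0],a[0,0])).round(1),"pos",s["ee_pos"].round(4),"t",round(s["time_s"],2),"F",s["ft_force"].round(1),"w",round(s["gripper_width"],4))
E
cat > m0.py <<'E'
from h import *
V=[shot("scene"),shot("side")]
cs=[v[1] for v in V]
I=[("pA","small",(276,212)),("pB","small",(342,254)),("W","wide",(411,299)),("jar","jar",(263,160)),("lw","lidw",(339,205)),("la","lid",(389,239)),("lb","lid",(441,268))]
items=[]
for n,k,uv in I:
    p=ray(cs[0],uv,KINDS[k][-1][1])
    ps=[refine([v],k,p)[0].round(4) for v in V]
    q,_=refine(V,k,p);items.append((k,q));print(n,p[:2].round(3),*ps,q.round(4))
B=[((275,171),(348,211)),((343,210),(319,173)),((414,264),(294,149)),((420,247),(304,145))]
for a in B: print("brushtop",tri(cs,a).round(3))
a=draw(*V[0],items)[130:370,210:530];b=draw(*V[1],items)[150:390,210:430]
cv2.imwrite("pics/ov0.png",cv2.resize(np.hstack([a,b]),None,fx=1.48,fy=1.48,interpolation=cv2.INTER_CUBIC))
E
python3 m0.py; python3 -c "
from h import *
c=viewer.camera_info('wrist');print(c);to(.5,0,.4)"
```

```text
pA [ 0.622 -0.13 ] [ 0.6183 -0.1399] [ 0.6262 -0.1315] [ 0.6174 -0.1376]
pB [0.605 0.088] [0.6018 0.0841] [0.6136 0.0862] [0.6018 0.0845]
W [0.593 0.274] [0.5874 0.2726] [0.5913 0.2833] [0.5868 0.2735]
jar [ 0.531 -0.332] [ 0.5201 -0.356 ] [ 0.53   -0.3395] [ 0.5274 -0.3389]
lw [ 0.452 -0.12 ] [ 0.4388 -0.1352] [ 0.4431 -0.1312] [ 0.4413 -0.1329]
la [0.455 0.063] [0.4438 0.0507] [0.4472 0.0539] [0.4453 0.0518]
lb [0.442 0.207] [0.4282 0.1971] [0.4324 0.1991] [0.4293 0.1978]
brushtop [ 0.621 -0.136  0.172]
brushtop [0.604 0.08  0.17 ]
brushtop [0.585 0.275 0.154]
brushtop [0.597 0.272 0.179]
{'intrinsics': array([[331.66078214,   0.        , 324.78349374],
       [  0.        , 331.66078214, 243.21580927],
       [  0.        ,   0.        ,   1.        ]]), 'R': array([[ 0.45035889,  0.89284671, -0.00127144],
       [ 0.85823672, -0.43250781,  0.27634531],
       [ 0.24618409, -0.12554576, -0.96105757]]), 't': array([-0.64934475, -0.03591539,  0.37903899])}
shift [-44.63 -42.43  -9.63] turn [-0.1  0.  -0. ] yaw now 153.2 pos [0.2929 0.5798 0.303 ] t 0.2 F [ 0.4 -0.4 -0.2] w 0.0855
```

View pics/ov0.png

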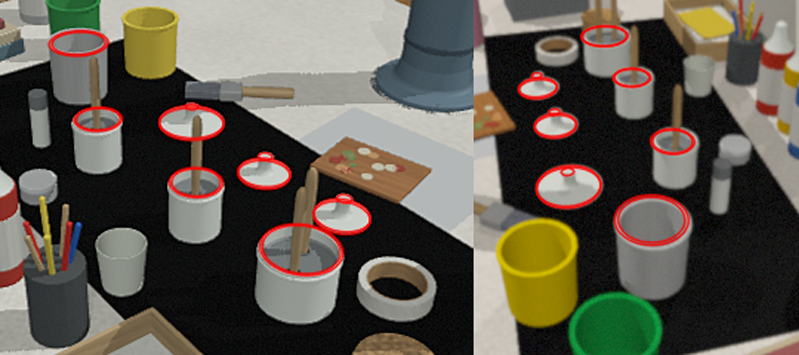

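```bash
python3 -c "
from h import *
to(.55,.30,.31)"
```

```text
shift [-35.56 -13.38  -0.68] turn [-0.1  0.  -0. ] yaw now 153.2 pos [0.2929 0.5798 0.303 ] t 0.2 F [ 0.4 -0.4 -0.2] w 0.0855
```

```bash
python3 -m handwheel '40 -5 -1.9 -0.1 0 0 0;40 -5 -1.9 -0.1 0 0 0;40 -5 -1.9 -0.1 0 0 0;40 -5 -1.9 -0.1 0 0 0;40 -5 -1.9 -0.1 0 0 0;40 -5 -1.9 -0.1 0 0 0;40 -5 -1.9 -0.1 0 0 0;40 0 0 0 0 0 0;40 0 0 0 0 0 0' 30; python3 -c "
from h import *
to(.55,.30,.31)
shot('wrist','w1')"
```

```text
time_s: 1.32
ee_pos: [0.5452, 0.3039, 0.3105]
eef_rot: [-0.001, 0.232, 0.973, 0.0]
ft_force: [-0.3, 0.9, 0.6]
gripper_width: 0.0341
gripper_force: 0.0
shift [-0.61 -0.13  0.05] turn [-0.  -0.1  0. ] yaw now 153.2 pos [0.5452 0.3039 0.3105] t 1.32 F [-0.3  0.9  0.6] w 0.0341
```

View pics/w1.png

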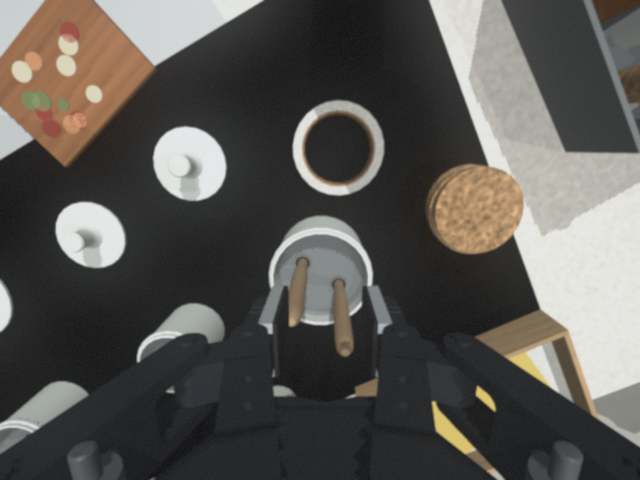

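Run:
```python
from h import *
im,c=shot('wrist')
for n,k,p in[("W","wide",(.589,.275)),("la","lid",(.445,.052)),("lb","lid",(.43,.198))]:
    q,s=refine([(im,c)],k,p);print(n,q.round(4),round(s))
for t,b in[((294,321),(303,262)),((345,349),(338,282))]:
    P,Q=ray(c,t,.178),ray(c,b,.060);print("top",P.round(4),"deck",Q.round(4),"at.14",(Q+(P-Q)*(.08/.118)).round(4))
x=cv2.resize(im[230:370,240:400,::-1],None,fx=4,fy=4,interpolation=cv2.INTER_CUBIC);cv2.imwrite("pics/c1.png",x)
```

```text
W [0.593  0.2734] 281
la [0.4465 0.0506] 518
lb [0.4312 0.1972] 554
top [0.5732 0.2675 0.178 ] deck [0.5713 0.2671 0.06  ] at.14 [0.5726 0.2674 0.14  ]
top [0.6086 0.2891 0.178 ] deck [0.6072 0.2894 0.06  ] at.14 [0.6081 0.2892 0.14  ]
```

View pics/c1.png

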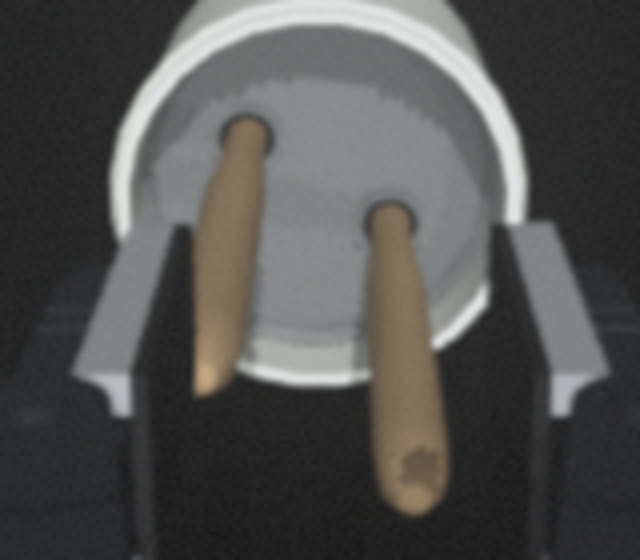

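Run:
```python
from h import *
c=viewer.camera_info('wrist')
for t,b in[((292.5,323),(301.7,264.5)),((344,351),(337.5,285.5))]:
    P,Q=ray(c,t,.177),ray(c,b,.057);A=Q+(P-Q)*(.088/.12);print("top",P.round(4),"deck",Q.round(4),"at.145",A.round(4))
    to(A[0],A[1],.200)
```

```text
top [0.5743 0.2661 0.177 ] deck [0.5737 0.2646 0.057 ] at.145 [0.5741 0.2657 0.145 ]
shift [-4.5  -2.23 11.04] turn [ 0.  -0.1 -0. ] yaw now 153.4 pos [0.544  0.3058 0.3105] t 1.43 F [ 0.4 -0.1 -0. ] w 0.0343
top [0.61   0.2882 0.177 ] deck [0.6114 0.2874 0.057 ] at.145 [0.6104 0.288  0.145 ]
shift [-6.74  1.38 11.04] turn [ 0.  -0.1 -0. ] yaw now 153.4 pos [0.544  0.3058 0.3105] t 1.43 F [ 0.4 -0.1 -0. ] w 0.0343
```

Run:
```python
from h import *
for i in range(5):
    c=viewer.camera_info('wrist');s=sensors.sense();print(s["ee_pos"].round(4),(-c["R"].T@c["t"]).round(4),s["eef_rot"].round(4));viewer.snapshot('wrist')
```

```text
[0.544  0.3058 0.3105] [0.481  0.3375 0.381 ] [-8.000e-04  2.301e-01  9.732e-01  2.000e-04]
[0.544  0.3059 0.3106] [0.481  0.3376 0.3811] [-6.000e-04  2.299e-01  9.732e-01  2.000e-04]
[0.5441 0.3058 0.3107] [0.4811 0.3375 0.3811] [-5.000e-04  2.299e-01  9.732e-01  2.000e-04]
[0.5443 0.3055 0.3107] [0.4812 0.3372 0.3812] [-4.000e-04  2.301e-01  9.732e-01  1.000e-04]
[0.5445 0.3052 0.3108] [0.4815 0.3369 0.3812] [-3.000e-04  2.303e-01  9.731e-01  1.000e-04]
```

```bash
python3 -m handwheel '30 -3.3 0.75 0 0 0 0;30 -3.3 0.7 0 0 0 0;30 0 0 0 0 0 0;30 0 0 4 0 0 0;30 0 0 0 0 0 0;30 0 0 0 0 0 0;30 0 0 0 0 0 0' 30
python3 - <<'E'
from h import *
im,c=shot('wrist','w2');to(.6104,.288,.2)
cv2.imwrite("pics/c2.png",cv2.resize(im[240:480,200:440,::-1],None,fx=2.5,fy=2.5,interpolation=cv2.INTER_CUBIC))
E
```

```text
time_s: 2.55
ee_pos: [0.6115, 0.2876, 0.2729]
eef_rot: [0.001, 0.231, 0.973, 0.001]
ft_force: [0.6, -0.9, 0.3]
gripper_width: 0.0256
gripper_force: 0.0
shift [ 0.15 -0.02  7.29] turn [0.2 0.1 0. ] yaw now 153.2 pos [0.6116 0.2874 0.2729] t 2.6 F [1.  0.2 0.7] w 0.0256
```

View pics/c2.png

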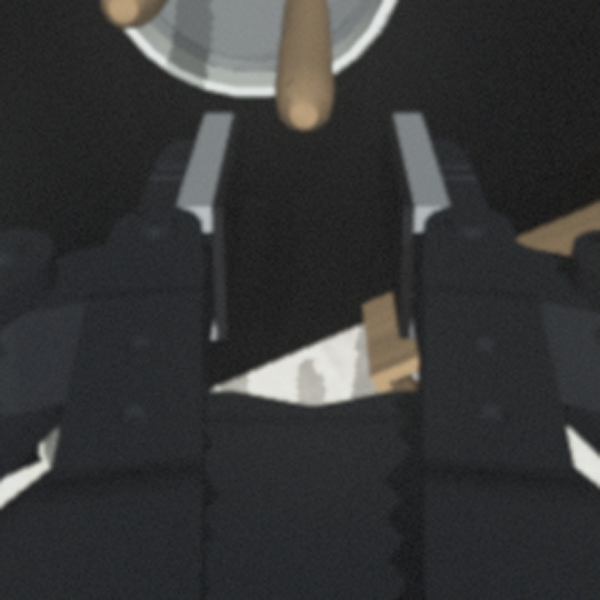

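Run:
```python
from h import *
c=viewer.camera_info('wrist')
P=ray(c,(322,285.2),.179);print(P);to(P[0],P[1],.2)
P=ray(c,(322.3,252),.140);print(P)
```

```text
[0.61123819 0.28646582 0.179     ]
shift [ 0.   -0.12  7.29] turn [0.2 0.1 0. ] yaw now 153.2 pos [0.6116 0.2874 0.2729] t 2.6 F [1.  0.2 0.7] w 0.0256
[0.60569094 0.28927648 0.14      ]
```

```bash
python3 -m handwheel '30 0 -0.13 2.4 0 0 0;30 0 0 2.4 0 0 0;30 0 0 2.4 0 0 0;30 0 0 0 0 0 0;20 0 0 0 0 0 0;8 0 0 0 0 0 0;8 0 0 0 0 0 0;8 0 0 0 0 0 0' 30; python3 -m handwheel '8 0 0 -1 0 0 0;8 0 0 -2 0 0 0;8 0 0 -3 0 0 0;8 0 0 -4 0 0 0;8 0 0 -4 0 0 0;8 0 0 0 0 0 0;8 0 0 0 0 0 0'
python3 - <<'E'
from h import *
im,c=shot('wrist','w3');a,c2=shot('scene');V=(a,c2);b=shot('side')[0]
to(.527,-.339,.34)
cv2.imwrite("pics/c3.png",np.hstack([cv2.resize(im[:,:,::-1],(400,300)),a[130:430,200:600,::-1]]))
for n,k,p in[("W","wide",(.589,.275)),("jar","jar",(.527,-.339))]:
    print(n,refine([V],k,p)[0].round(4))
E
```

```text
time_s: 3.6
ee_pos: [0.6114, 0.2861, 0.2007]
eef_rot: [0.001, 0.232, 0.973, 0.001]
ft_force: [-0.2, -0.8, 4.7]
gripper_width: 0.0131
gripper_force: 29.8
time_s: 4.47
ee_pos: [0.61, 0.2855, 0.339]
eef_rot: [-0.0, 0.232, 0.973, -0.0]
ft_force: [0.0, 0.5, -1.8]
gripper_width: 0.0129
gripper_force: 29.4
shift [-20.79 -59.45  -0.17] turn [-0.2 -0.1  0. ] yaw now 153.2 pos [0.6094 0.2854 0.3369] t 4.62 F [ 0.   0.  -0.5] w 0.0133
W [0.5858 0.2721]
jar [ 0.5201 -0.356 ]
```

View pics/c3.png

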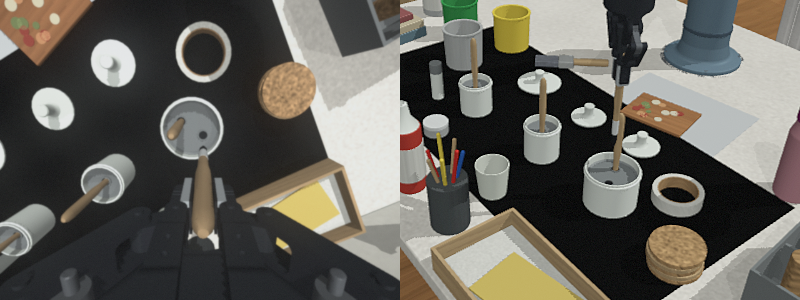

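```bash
python3 -m handwheel '8 0 0 -5 0 0 0;8 -1 -3 0 0 0 0;8 -2 -6 0 0 0 0;8 -2 -6 0 0 0 0;8 -2 -6 0 0 0 0;8 -2 -6 0 0 0 0;8 -2 -6 0 0 0 0;8 -2 -6 0 0 0 0;8 -2 -6 0 0 0 0;8 -2 -6 0 0 0 0;8 -2 -5 0 0 0 0;8 0 0 0 0 0 0'
python3 - <<'E'
from h import *
viewer.snapshot('wrist');viewer.snapshot('wrist')
im,c=shot('wrist','w4')
print(sensors.sense()["qpos"].round(2))
for n,k,p in[("jar","jar",(.527,-.339)),("pA","small",(.622,-.135)),("lw","lidw",(.4413,-.133))]:
    q,s=refine([(im,c)],k,p);print(n,q.round(4),round(s))
    if n=="jar":to(q[0],q[1],.34);J=q
cv2.imwrite("pics/o4.png",draw(im,c,[("jar",J)]))
E
```

```text
time_s: 6.12
ee_pos: [0.5247, -0.3006, 0.388]
eef_rot: [-0.001, 0.237, 0.971, -0.002]
ft_force: [-0.5, 0.8, -0.6]
gripper_width: 0.0133
gripper_force: 29.4
[-0.04  0.26  0.57  1.63 -0.15  1.29  1.67]
jar [ 0.5274 -0.3468] 236
shift [-2.35 -4.89  4.76] turn [ 0.  -0.1 -0. ] yaw now 153.3 pos [ 0.5285 -0.2926  0.3877] t 6.28 F [ 0.2  1.2 -1. ] w 0.0131
pA [ 0.6257 -0.1358] 324
lw [ 0.4427 -0.1334] 567
```

View pics/o4.png

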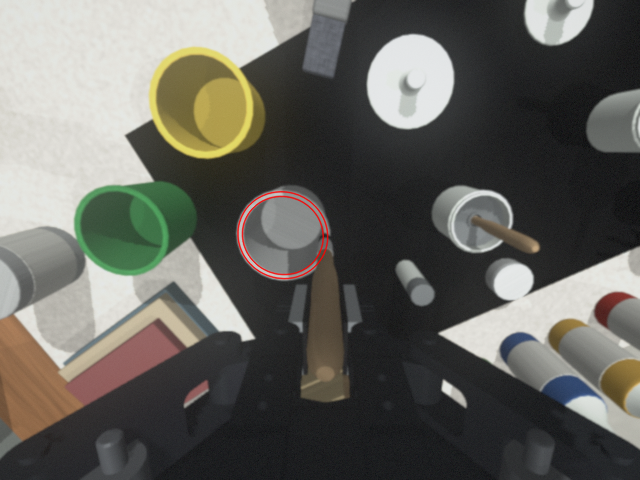

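```bash
python3 -m handwheel '8 -4.6 -2.4 0 0 0 0;8 -4.6 -2.4 0 0 0 0;8 0 0 0 0 0 0;8 0 0 0 0 0 0;8 0 0 0 0 0 0;8 0 0 0 0 0 0' && python3 -c "
from h import *
to(.589,-.3779,.335)"
```

```text
time_s: 7.02
ee_pos: [0.5889, -0.3769, 0.3898]
eef_rot: [0.001, 0.231, 0.973, 0.001]
ft_force: [-0.1, 0.8, 0.0]
gripper_width: 0.013
gripper_force: 29.5
shift [-0.05 -0.09  5.48] turn [0.1 0.1 0. ] yaw now 153.3 pos [ 0.5889 -0.3769  0.3898] t 7.03 F [-0.1  0.8  0. ] w 0.013
```

```bash
python3 -m handwheel '8 0 0 2.7 0 0 0;8 0 0 2.7 0 0 0;8 0 0 0 0 4 0;8 0 0 0 0 4 0;8 0 0 0 0 0 0;8 0 0 0 0 0 0' && python3 -c "
from h import *
viewer.snapshot('wrist')
im,c=shot('wrist','w5');to(.589,-.3779,.335);q,s=refine([(im,c)],'jar',(.527,-.347));print(q.round(4),s)
cv2.imwrite('pics/o5.png',draw(im,c,[('jar',q)])[150:,100:540])"
```

```text
time_s: 7.78
ee_pos: [0.5887, -0.3781, 0.3354]
eef_rot: [-0.067, 0.231, 0.97, 0.016]
ft_force: [-0.0, -0.6, 0.2]
gripper_width: 0.0135
gripper_force: 29.5
shift [-0.04  0.04  0.04] turn [ 0.  -7.9 -0. ] yaw now 153.2 pos [ 0.5885 -0.3782  0.3355] t 7.88 F [-0.1 -0.2 -0.5] w 0.0134
[ 0.527  -0.3469] 285.8008669922694
```

View pics/o5.png

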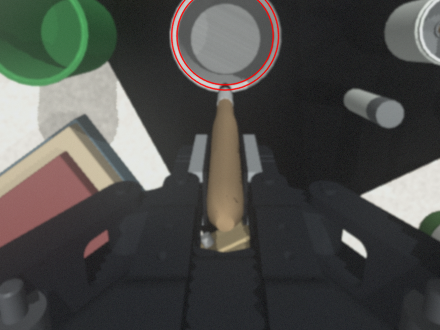

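```bash
python3 -m handwheel '8 0 0 3 0 0 0;8 0 0 4 0 0 0;8 0 0 3.5 0 0 0;8 0 0 1.5 0 0 0;8 0 0 0.5 0 0 0;8 0 0 0 0 0 0' && python3 -m handwheel '15 0 0 0 0 0 0;20 0 0 0 0 0 0;30 0 0 0 0 0 0;30 0 0 0 0 0 0;30 0 0 -4 0 0 0;30 0 0 -5 0 0 0;30 0 0 -5 0 0 0;30 0 0 -5 0 -4 0;30 0 0 0 0 -4 0;30 0 0 0 0 0 0;30 0 0 0 0 0 0' && python3 -c "
from h import *
im,c=shot('wrist','w6');a,_=shot('scene')
cv2.imwrite('pics/o6.png',np.hstack([im[:,:,::-1][::2,::2],cv2.resize(a[100:260,200:400,::-1],(300,240))]))
q,s=refine([(im,c)],'jar',(.527,-.347));print(q.round(4),s)
to(.574,.266,.39)"
```

```text
time_s: 8.62
ee_pos: [0.5739, -0.3709, 0.2123]
eef_rot: [-0.067, 0.231, 0.97, 0.016]
ft_force: [0.9, -0.5, -0.5]
gripper_width: 0.0134
gripper_force: 29.5
time_s: 10.0
ee_pos: [0.5967, -0.3817, 0.3979]
eef_rot: [-0.002, 0.232, 0.973, 0.001]
ft_force: [-0.5, -0.1, 0.2]
gripper_width: 0.0255
gripper_force: 0.0
[ 0.527  -0.3467] 280.56093154371354
shift [31.23 56.8   0.86] turn [ 0.  -0.2 -0. ] yaw now 153.2 pos [ 0.597  -0.3818  0.3975] t 10.1 F [ 0.2 -0.3 -0.4] w 0.0256
```

View pics/o6.png

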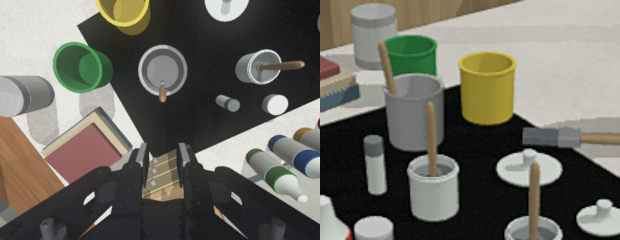

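```bash
python3 -m handwheel '30 2.4 5 0 0 0 0;30 2.4 5 0 0 0 0;30 2.4 5 0 0 0 0;30 2.4 5 2 0 0 0;30 2.2 3.3 3 0 0 0;30 0 0 3.5 0 0 0;30 0 0 0 0 0 0;30 0 0 0 0 0 0;30 0 0 0 0 0 0;30 0 0 0 0 0 0' && python3 -c "
from h import *
im,c=shot('wrist','w7')
cv2.imwrite('pics/o7.png',cv2.resize(im[160:400,200:500,::-1],None,fx=2,fy=2,interpolation=cv2.INTER_CUBIC))
q,s=refine([(im,c)],'small',(.6257,-.1358));print(q.round(4),s)
to(q[0],q[1],.2)"
```

```text
time_s: 11.35
ee_pos: [0.5972, -0.1221, 0.3157]
eef_rot: [0.001, 0.232, 0.973, 0.0]
ft_force: [0.7, 0.1, -0.0]
gripper_width: 0.0256
gripper_force: 0.0
[ 0.6255 -0.1372] 323.7185740855031
shift [-3.2  -0.1  11.55] turn [0.  0.1 0. ] yaw now 153.1 pos [ 0.5971 -0.1219  0.3154] t 11.4 F [-0.4 -0.1  0.6] w 0.0255
```

View pics/o7.png

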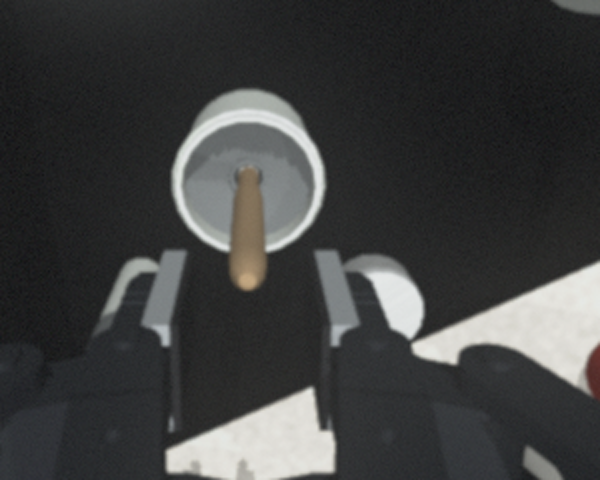

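Run:
```python
from h import *
c=viewer.camera_info('wrist')
P,Q=ray(c,(323.5,300),.178),ray(c,(324.5,248.5),.057);A=Q+(P-Q)*(.088/.121);print(P,Q);to(A[0],A[1],.2)
```

```text
[ 0.62358411 -0.1358465   0.178     ] [ 0.62407248 -0.13527662  0.057     ]
shift [-2.97 -0.04 11.55] turn [0.  0.1 0. ] yaw now 153.1 pos [ 0.5971 -0.1219  0.3154] t 11.4 F [-0.4 -0.1  0.6] w 0.0255
```

```bash
python3 -m handwheel '30 -1.5 -0.02 2.5 0 0 0;30 -1.47 -0.02 2.5 0 0 0;30 0 0 0 0 0 0;30 0 0 3.3 0 0 0;30 0 0 3.2 0 0 0;30 0 0 0 0 0 0;20 0 0 0 0 0 0;8 0 0 0 0 0 0;8 0 0 0 0 0 0;8 0 0 0 0 0 0' && python3 -m handwheel '8 0 0 -1 0 0 0;8 0 0 -2 0 0 0;8 0 0 -3 0 0 0;8 0 0 -4 0 0 0;8 0 0 -4 0 0 0;8 0 0 0 0 0 0;8 1.5 -5.8 0 0 0 0;8 1.5 -5.8 0 0 0 0;8 1.5 -5.8 0 0 0 0;8 1.5 -5.8 0 0 0 0;8 0 0 0 0 0 0;8 0 0 0 0 0 0' && python3 -c "
from h import *
im,c=shot('wrist','w8')
q,s=refine([(im,c)],'jar',(.527,-.3467));print(q.round(4),s)
viewer.snapshot('wrist');to(q[0]-.0616,q[1]+.031,.335)"
```

```text
time_s: 12.65
ee_pos: [0.6244, -0.1354, 0.2015]
eef_rot: [0.002, 0.232, 0.973, 0.0]
ft_force: [-0.2, -0.4, 6.9]
gripper_width: 0.0129
gripper_force: 29.8
time_s: 14.15
ee_pos: [0.4645, -0.3146, 0.339]
eef_rot: [-0.0, 0.232, 0.973, 0.001]
ft_force: [1.0, 1.0, -0.4]
gripper_width: 0.0132
gripper_force: 29.3
[ 0.5261 -0.3452] 199.86190534837903
shift [ 0.08 -0.17  0.39] turn [ 0. -0. -0.] yaw now 153.4 pos [ 0.466  -0.3131  0.3389] t 14.25 F [ 0.3 -0.1  0.1] w 0.0132
```

```bash
python3 -m handwheel '8 0 -0.1 0 0 -4 0;8 0 0 0 0 -4 0;8 0 0 0 0 0 0;8 0 0 3 0 0 0;8 0 0 4 0 0 0;8 0 0 3.5 0 0 0;8 0 0 1.5 0 0 0;8 0 0 0.8 0 0 0;8 0 0 0 0 0 0' && python3 -m handwheel '15 0 0 0 0 0 0;20 0 0 0 0 0 0;30 0 0 0 0 0 0;30 0 0 0 0 0 0;30 0 0 -4 0 0 0;30 0 0 -5 0 0 0;30 0 0 -5 0 0 0;30 0 0 -4 0 4 0;30 0 0 0 0 4 0;30 0 0 0 0 0 0;30 0 0 0 0 0 0' && python3 -c "
from h import *
im,c=shot('wrist','w9');a,ca=shot('scene')
cv2.imwrite('pics/o9.png',np.hstack([im[:,:,::-1][::2,::2],cv2.resize(a[100:300,200:400,::-1],(240,240))]))
to(.587,.095,.31)
print(refine([(a,ca)],'small',(.602,.0845)))"
```

```text
time_s: 15.38
ee_pos: [0.4807, -0.3239, 0.2128]
eef_rot: [0.068, 0.231, 0.97, -0.016]
ft_force: [0.3, 0.3, -0.0]
gripper_width: 0.0136
gripper_force: 29.5
time_s: 16.75
ee_pos: [0.4573, -0.3124, 0.3897]
eef_rot: [-0.001, 0.232, 0.973, 0.0]
ft_force: [-0.1, -0.2, -0.0]
gripper_width: 0.0255
gripper_force: 0.0
shift [ 6.79 42.21  7.99] turn [-0.  -0.1  0. ] yaw now 153.2 pos [ 0.4572 -0.3124  0.3898] t 16.85 F [ 0.2 -0.   1. ] w 0.0258
(array([0.60177378, 0.08409864]), np.float64(391.08107417153064))
```

View pics/o9.png

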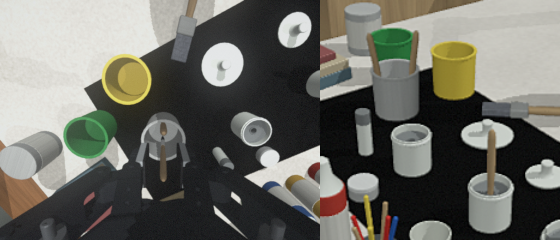

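```bash
cat > b.py <<'E'
from h import *
import sys
def brush(p,tag,lo=None):
    viewer.snapshot('wrist')
    im,c=shot('wrist',tag);f=im.astype(int)
    m=((f[:,:,0]-f[:,:,2])>25).astype(np.uint8)
    a=proj(c,[[*p,.057]])[0];b=proj(c,[[*p,.178]])[0]
    roi=np.zeros_like(m);cv2.line(roi,tuple(np.int32(a)),tuple(np.int32(b+(b-a)*.15)),1,30);m&=roi
    n,l,st,ce=cv2.connectedComponentsWithStats(m);k=1+np.argmax(st[1:,4]);v,u=np.nonzero(l==k)
    print("exp",a.round(),b.round(),"area",st[k,4],"rows",v.min(),v.max(),[(r,round(u[v==r].mean(),1),int((v==r).sum())) for r in range(v.min()+2,v.max(),8)])
    e=v.max()-5;t=(u[(v>e-6)&(v<=e+2)].mean(),e);d=(u[v<v.min()+5].mean(),v.min()+2)
    P=ray(c,t,.178);D=ray(c,d,.057);print("top",t,P.round(4),"deck",d,D.round(4));A=np.array([*p,.057]);A=A+(P-A)*.727;print("use",A.round(4));to(A[0],A[1],.2)
    return im,c
E
python3 -m handwheel '30 0.8 5.3 0 0 0 0;30 0.8 5.3 0 0 0 0;30 0.8 5.3 0 0 0 0;30 0.8 5.3 0 0 0 0;30 0.9 5.3 0 0 0 0;30 0.9 5.3 0 0 0 0;30 0.9 5.3 2 0 0 0;30 0.9 5.1 3 0 0 0;30 0 0 3 0 0 0;30 0 0 0 0 0 0;30 0 0 0 0 0 0;30 0 0 0 0 0 0' && python3 -c "
from b import *
im,c=shot('wrist');q,s=refine([(im,c)],'small',(.606,.0850));print(q.round(4),s)
brush(q,'w10')"
```

```text
time_s: 18.35
ee_pos: [0.5884, 0.0935, 0.3128]
eef_rot: [0.002, 0.233, 0.973, 0.001]
ft_force: [-0.4, 0.1, -0.4]
gripper_width: 0.0255
gripper_force: 0.0
[0.6062 0.0874] 332.12982801348113
exp [326. 239.] [328. 287.] area 808 rows 235 293 [(237, np.float64(326.0), 7), (245, np.float64(326.5), 10), (253, np.float64(326.5), 14), (261, np.float64(327.0), 15), (269, np.float64(327.0), 17), (277, np.float64(327.0), 17), (285, np.float64(327.0), 17)]
top (np.float64(327.2578125), np.int64(288)) [0.6068 0.087  0.178 ] deck (np.float64(326.3), np.int64(237)) [0.6044 0.0883 0.057 ]
use [0.6066 0.0871 0.145 ]
shift [-1.96  0.19 11.22] turn [0.1 0.1 0. ] yaw now 153.1 pos [0.588  0.0941 0.3121] t 18.5 F [ 0.3 -0.6  0.2] w 0.0256
```

```bash
python3 -m handwheel '30 -1 0.1 2.5 0 0 0;30 -0.95 0.07 2.5 0 0 0;30 0 0 0 0 0 0;30 0 0 3 0 0 0;30 0 0 3.2 0 0 0;30 0 0 0 0 0 0;20 0 0 0 0 0 0;8 0 0 0 0 0 0;8 0 0 0 0 0 0;8 0 0 0 0 0 0' && python3 -m handwheel '8 0 0 -1 0 0 0;8 0 0 -2 0 0 0;8 0 0 -3 0 0 0;8 0 0 -4 0 0 0;8 0 0 -4 0 0 0;8 -1.75 -5.05 0 0 0 0;8 -1.75 -5.05 0 0 0 0;8 -1.75 -5.05 0 0 0 0;8 -1.75 -5.05 0 0 0 0;8 -1.75 -5.05 0 0 0 0;8 -1.75 -5.05 0 0 0 0;8 -1.75 -5.05 0 0 0 0' && python3 -m handwheel '8 0 0 0 0 0 0;8 0 0 0 0 0 0;8 0 0 0 0 0 0' && python3 -c "
from h import *
im,c=shot('wrist','w11')
q,s=refine([(im,c)],'jar',(.527,-.346));print(q.round(4),s)
viewer.snapshot('wrist');to(q[0]+.031,q[1]+.0616,.335)"
```

```text
time_s: 19.75
ee_pos: [0.6071, 0.0877, 0.2009]
eef_rot: [0.002, 0.232, 0.973, 0.001]
ft_force: [-1.8, -0.3, 5.0]
gripper_width: 0.0134
gripper_force: 29.8
time_s: 21.25
ee_pos: [0.5551, -0.2848, 0.34]
eef_rot: [0.0, 0.232, 0.973, 0.0]
ft_force: [0.7, 0.7, -0.3]
gripper_width: 0.0132
gripper_force: 29.3
time_s: 21.62
ee_pos: [0.5566, -0.2809, 0.3389]
eef_rot: [-0.0, 0.23, 0.973, 0.001]
ft_force: [-0.1, 0.9, -0.0]
gripper_width: 0.0133
gripper_force: 29.3
[ 0.5284 -0.3473] 221.7616895545389
shift [-0.47 -0.28  0.38] turn [ 0.1 -0.  -0. ] yaw now 153.4 pos [ 0.5564 -0.2811  0.3388] t 21.73 F [-0.7 -0.3 -0.8] w 0.013
```

```bash
python3 -m handwheel '8 -0.3 -0.3 0 4 0 0;8 0 0 0 4 0 0;8 0 0 0 0 0 0;8 0 0 3 0 0 0;8 0 0 4 0 0 0;8 0 0 3.5 0 0 0;8 0 0 1.5 0 0 0;8 0 0 0.8 0 0 0;8 0 0 0 0 0 0' && python3 -m handwheel '15 0 0 0 0 0 0;20 0 0 0 0 0 0;30 0 0 0 0 0 0;30 0 0 0 0 0 0;30 0 0 -4 0 0 0;30 0 0 -5 0 0 0;30 0 0 -5 0 0 0;30 0 0 -4 -4 0 0;30 0 0 0 -4 0 0;30 0 0 0 0 0 0;30 0 0 0 0 0 0' && python3 -c "
from h import *
im,c=shot('wrist','w12');shot('scene','s12')
to(.556,.275,.31)"
```

```text
time_s: 22.85
ee_pos: [0.5493, -0.3034, 0.2126]
eef_rot: [-0.016, 0.231, 0.97, -0.068]
ft_force: [0.2, -0.7, -0.3]
gripper_width: 0.0128
gripper_force: 29.4
time_s: 24.22
ee_pos: [0.5599, -0.2804, 0.3892]
eef_rot: [-0.001, 0.232, 0.973, -0.0]
ft_force: [-0.0, -0.1, 0.3]
gripper_width: 0.0257
gripper_force: 0.0
shift [25.31 49.37  7.93] turn [-0.  -0.1  0. ] yaw now 153.3 pos [ 0.5602 -0.2799  0.389 ] t 24.32 F [ 0.2  0.7 -0.4] w 0.0254
```

```bash
python3 -m handwheel '30 2.8 5.5 0 0 0 0;30 2.8 5.5 0 0 0 0;30 2.8 5.5 0 0 0 0;30 2.8 5.5 0 0 0 0;30 2.8 5.5 0 0 0 0;30 2.8 5.5 0 0 0 0;30 2.8 5.5 0 0 0 0;30 2.8 5.5 2 0 0 0;30 2.8 5.4 3 0 0 0;30 0 0 3 0 0 0;30 0 0 0 0 0 0;30 0 0 0 0 0 0' && python3 -c "
from b import *
viewer.snapshot('wrist')
im,c=shot('wrist');q,s=refine([(im,c)],'wide',(.593,.274));print(q.round(4),s)
brush((.5737,.2646),'w13')"
```

```text
time_s: 25.82
ee_pos: [0.5588, 0.2656, 0.314]
eef_rot: [0.001, 0.233, 0.973, -0.0]
ft_force: [0.2, -0.4, 0.3]
gripper_width: 0.0254
gripper_force: 0.0
[0.5904 0.2747] 355.4121325551324
exp [329. 233.] [332. 277.] area 724 rows 228 281 [(230, np.float64(327.5), 8), (238, np.float64(327.5), 10), (246, np.float64(328.0), 13), (254, np.float64(328.0), 15), (262, np.float64(328.5), 16), (270, np.float64(329.0), 17), (278, np.float64(329.0), 13)]
top (np.float64(328.86507936507934), np.int64(276)) [0.5718 0.2632 0.178 ] deck (np.float64(327.4), np.int64(230)) [0.5702 0.2643 0.057 ]
use [0.5723 0.2636 0.145 ]
shift [-1.26  0.36 11.52] turn [0.1 0.1 0. ] yaw now 153.1 pos [0.5591 0.2659 0.3152] t 26.02 F [-0.6 -0.1 -0.1] w 0.0259
```

```bash
python3 -m handwheel '30 -0.65 0.17 2.5 0 0 0;30 -0.6 0.16 2.5 0 0 0;30 0 0 0 0 0 0;30 0 0 3.3 0 0 0;30 0 0 3.2 0 0 0;30 0 0 0 0 0 0;20 0 0 0 0 0 0;8 0 0 0 0 0 0;8 0 0 0 0 0 0;8 0 0 0 0 0 0' && python3 -m handwheel '8 0 0 -1 0 0 0;8 0 0 -2 0 0 0;8 0 0 -3 0 0 0;8 0 0 -4 0 0 0;8 0 0 -5 0 0 0;8 0 0 -5 0 0 0;8 -2.1 -5.8 0 0 0 0;8 -2.1 -5.8 0 0 0 0;8 -2.1 -5.8 0 0 0 0;8 -2.1 -5.8 0 0 0 0;8 -2.1 -5.8 0 0 0 0;8 -2.1 -5.8 0 0 0 0' && python3 -m handwheel '8 -2.1 -5.8 0 0 0 0;8 -2.1 -5.8 0 0 0 0;8 -2.1 -5.8 0 0 0 0;8 -2.1 -5.8 0 0 0 0;8 -2.1 -5.4 0 0 0 0;8 0 0 0 0 0 0;8 0 0 0 0 0 0;8 0 0 0 0 0 0' && python3 -c "
from h import *
im,c=shot('wrist','w14')
q,s=refine([(im,c)],'jar',(.527,-.346));print(q.round(4),s)
viewer.snapshot('wrist');to(q[0]-.031,q[1]-.0616,.335);print(sensors.sense()['qpos'].round(2))
V=[shot('scene')]
print(refine(V,'jar',(.522,-.354)))
a=draw(*V[0],[])[110:270,190:350];cv2.imwrite('pics/o14.png',np.hstack([im[:360,140:500,::-1],cv2.resize(a,(360,360))]))"
```

```text
time_s: 27.28
ee_pos: [0.5721, 0.2646, 0.2008]
eef_rot: [0.002, 0.232, 0.973, 0.001]
ft_force: [-0.4, -0.0, 6.4]
gripper_width: 0.0131
gripper_force: 29.9
time_s: 28.78
ee_pos: [0.5255, -0.1055, 0.3997]
eef_rot: [0.001, 0.232, 0.973, 0.001]
ft_force: [0.4, -0.4, -0.6]
gripper_width: 0.0132
gripper_force: 29.4
time_s: 29.78
ee_pos: [0.4923, -0.4039, 0.3986]
eef_rot: [0.0, 0.23, 0.973, 0.001]
ft_force: [0.9, 1.5, -0.3]
gripper_width: 0.0131
gripper_force: 29.4
[ 0.5272 -0.3471] 228.9616911997411
shift [-0.56 -0.25  6.35] turn [0.1 0.  0. ] yaw now 153.4 pos [ 0.4922 -0.404   0.3985] t 29.88 F [ 0.6 -0.  -0.4] w 0.0134
[ 0.09  0.34  0.69  1.54 -0.22  1.34  1.91]
(array([ 0.51919166, -0.3554155 ]), np.float64(221.53337169511457))
```

View pics/o14.png

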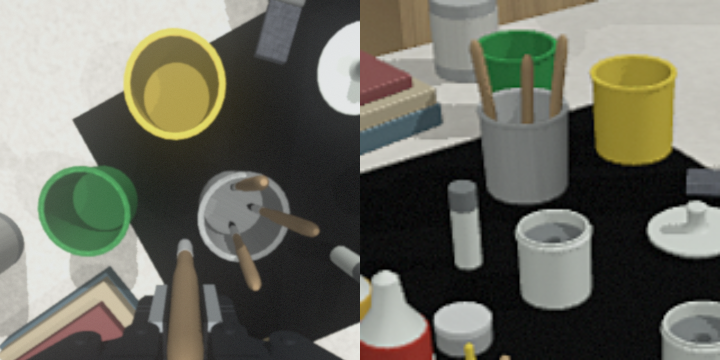

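```bash
python3 -m handwheel '8 -0.4 -0.25 3 0 0 0;8 0 0 3 -4 0 0;8 0 0 0.3 -4 0 0;8 0 0 0 0 0 0;8 0 0 3 0 0 0;8 0 0 4 0 0 0;8 0 0 3.5 0 0 0;8 0 0 1.5 0 0 0;8 0 0 0.4 0 0 0;8 0 0 0 0 0 0' && python3 -m handwheel '15 0 0 0 0 0 0;20 0 0 0 0 0 0;30 0 0 0 0 0 0;30 0 0 0 0 0 0;30 0 0 -4 0 0 0;30 0 0 -5 0 0 0;30 0 0 -5 0 0 0;30 0 0 -5 4 0 0;30 0 0 0 4 0 0;30 0 0 0 0 0 0;30 0 0 0 0 0 0' && python3 -c "
from h import *
im,c=shot('wrist','w15');shot('scene','s15')
to(.4427,-.1334,.2)"
```

```text
time_s: 31.18
ee_pos: [0.5022, -0.3944, 0.2137]
eef_rot: [0.017, 0.231, 0.97, 0.068]
ft_force: [0.2, 0.6, -0.0]
gripper_width: 0.0133
gripper_force: 29.4
time_s: 32.55
ee_pos: [0.489, -0.4177, 0.3995]
eef_rot: [-0.001, 0.232, 0.973, 0.001]
ft_force: [-0.8, -1.1, -0.5]
gripper_width: 0.0255
gripper_force: 0.0
shift [16.92 23.32 19.99] turn [ 0.  -0.1 -0. ] yaw now 153.1 pos [ 0.4887 -0.4182  0.3994] t 32.65 F [ 0.3 -0.9 -1.4] w 0.0256
```

```bash
python3 -m handwheel '40 3.4 4.7 0 0 0 0;40 3.4 4.7 0 0 0 0;40 3.4 4.7 2 0 0 0;40 3.4 4.7 3 0 0 0;40 3.4 4.6 3.5 0 0 0;40 0 0 3.5 0 0 0;40 0 0 0 0 0 0;40 0 0 0 0 0 0;40 0 0 0 0 0 0;40 0 0 0 0 0 0' && python3 -c "
from h import *
im,c=shot('wrist','w16')
q,s=refine([(im,c)],'lidw',(.4427,-.1334));print(q.round(4),s)
to(q[0],q[1],.092)
f=im.astype(int).mean(2);u,v=np.int32(proj(c,[[*q,.041]])[0]);print(u,v)"
```

```text
time_s: 33.9
ee_pos: [0.445, -0.1397, 0.2855]
eef_rot: [0.001, 0.232, 0.973, 0.0]
ft_force: [-0.2, -0.3, -0.2]
gripper_width: 0.0341
gripper_force: 0.0
[ 0.4426 -0.134 ] 563.5997938396818
shift [ 0.48  0.38 19.33] turn [0.  0.1 0. ] yaw now 153.1 pos [ 0.4448 -0.1395  0.2853] t 33.95 F [ 0.3 -0.  -0.6] w 0.0342
328 218
```

```bash
python3 -m handwheel '40 0.25 0.2 5 0 0 0;40 0.25 0.2 5 0 0 0;40 0 0 4 0 0 0;40 0 0 0 0 0 0;40 0 0 0 0 0 0;40 0 0 0 0 0 0' && python3 -c "
from h import *
im,c=shot('wrist','w17')
q,s=refine([(im,c)],'lidw',(.4427,-.1334));print(q.round(4),s)
to(q[0],q[1],.092)"
```

```text
time_s: 34.7
ee_pos: [0.4434, -0.1335, 0.1465]
eef_rot: [0.002, 0.232, 0.973, 0.0]
ft_force: [0.1, -0.2, -0.7]
gripper_width: 0.034
gripper_force: 0.0
[ 0.4432 -0.1343] 458.33618180242104
shift [-0.02 -0.09  5.43] turn [0.1 0.2 0. ] yaw now 153.2 pos [ 0.4432 -0.1334  0.1463] t 34.75 F [ 0.6 -0.2 -0.1] w 0.0342
```

```bash
python3 -m handwheel '40 0 -0.07 2.6 0 0 0;40 0 0 2.6 0 0 0;40 0 0 0 0 0 0;30 0 0 0 0 0 0;15 0 0 0 0 0 0;15 0 0 0 0 0 0;15 0 0 0 0 0 0' 40 && python3 -m handwheel '15 0 0 -1 0 0 0;15 0 0 -3 0 0 0;15 0 0 -5 0 0 0;15 0 0 -6 0 0 0;15 -0.9 5.4 0 0 0 0;15 -0.9 5.4 0 0 0 0;15 -0.9 5.4 0 0 0 0;15 -0.9 5.4 0 0 0 0;15 -0.9 5.4 0 0 0 0;15 -0.9 5.4 0 0 0 0;15 -0.9 5.4 0 0 0 0;15 -0.9 5.4 0 0 0 0' && python3 -m handwheel '15 0 0 0 0 0 0;15 0 0 0 0 0 0;15 0 0 0 0 0 0;15 0 0 0 0 0 0' && python3 -c "
from h import *
im,c=shot('wrist','w18')
q,s=refine([(im,c)],'wide',(.592,.275));print(q.round(4),s)
to(q[0],q[1],.16)
print(proj(c,circ(q,.05,.075)).min(0),proj(c,circ(q,.05,.075)).max(0))"
```

```text
time_s: 35.62
ee_pos: [0.4425, -0.134, 0.0938]
eef_rot: [0.001, 0.232, 0.973, 0.0]
ft_force: [-2.0, 0.5, 6.8]
gripper_width: 0.0184
gripper_force: 39.4
time_s: 37.12
ee_pos: [0.7009, 0.2208, 0.2427]
eef_rot: [0.0, 0.232, 0.973, -0.0]
ft_force: [0.2, 0.5, -0.2]
gripper_width: 0.0185
gripper_force: 39.1
time_s: 37.62
ee_pos: [0.7001, 0.2174, 0.2429]
eef_rot: [0.0, 0.233, 0.972, -0.0]
ft_force: [-0.5, -0.9, 0.1]
gripper_width: 0.0184
gripper_force: 39.2
[0.5903 0.274 ] 317.7614602851516
shift [12.34  0.03  8.29] turn [-0.  0. -0.] yaw now 153.1 pos [0.7002 0.2178 0.2429] t 37.67 F [-0.   0.4 -0.1] w 0.0187
[248.05901936 -29.36549919] [403.0730389  143.31043094]
```

```bash
python3 -m handwheel '15 2.5 0 -2 0 0 0;15 2.5 0 -2 0 0 0;15 0 0 0 0 0 0;15 0 0 0 0 0 0;15 0 0 0 0 0 0;15 0 0 0 0 0 0' && python3 -c "
from h import *
im,c=shot('wrist','w19')
q,s=refine([(im,c)],'wide',(.592,.275));print(q.round(4),s)
print(proj(c,circ(q,.05,.075)).min(0),proj(c,circ(q,.05,.075)).max(0))
to(q[0],q[1],.16)
e=sensors.sense()['ee_pos']
for n in('scene','side'):
  V=[shot(n)]
  print(n,refine(V,'wide',(.589,.275))[0].round(4),refine(V,'lidw',e[:2],dz=e[2]-.0938))
cv2.imwrite('pics/o19.png',im[:,:,::-1])"
```

```text
time_s: 38.42
ee_pos: [0.6559, 0.2408, 0.2813]
eef_rot: [-0.0, 0.232, 0.973, -0.001]
ft_force: [0.2, -0.3, -0.7]
gripper_width: 0.0184
gripper_force: 39.2
[0.5901 0.2742] 361.92515254754767
[262.17587556  74.94501893] [387.4557226  205.88413583]
shift [ 7.360e+00 -1.000e-02  1.215e+01] turn [-0.1 -0.   0. ] yaw now 153.1 pos [0.6559 0.2411 0.2814] t 38.48 F [-0.7 -0.1 -1. ] w 0.0184
scene [0.5855 0.2716] (array([0.65415792, 0.24050635]), np.float64(518.1342261378617))
side [0.5908 0.2829] (array([0.63040119, 0.22176624]), np.float64(319.31364396253747))
```

```bash
python3 -m handwheel '15 3.7 0 2 0 0 0;15 3.66 0 3 0 0 0;15 0 0 4 0 0 0;15 0 0 0 0 0 0;15 0 0 0 0 0 0;15 0 0 0 0 0 0;15 0 0 0 0 0 0' && python3 -c "
from h import *
e=sensors.sense()['ee_pos'];to(.590,.2741,.16)
for n in('scene','side'):
  V=[shot(n,n+'20')]
  q=refine(V,'lidw',e[:2],.01,dz=e[2]-.0938);print(n,q)
"
```

```text
time_s: 39.45
ee_pos: [0.5913, 0.2751, 0.1941]
eef_rot: [0.001, 0.232, 0.973, 0.001]
ft_force: [0.7, -0.5, -0.7]
gripper_width: 0.0185
gripper_force: 39.2
shift [ 0.08 -0.16  3.41] turn [0.1 0.1 0. ] yaw now 153.1 pos [0.5913 0.2751 0.1941] t 39.45 F [ 0.7 -0.5 -0.7] w 0.0185
scene (array([0.59037496, 0.27485812]), np.float64(485.60565605830544))
side (array([0.58473869, 0.2678808 ]), np.float64(449.3343380813788))
```

```bash
python3 -m handwheel '15 0 -0.06 1 0 0 0;15 0 0 1 0 0 0;15 0 0 0.5 0 0 0;15 0 0 0.4 0 0 0;15 0 0 0 0 0 0' && python3 -c "
from h import *
to(.590,.2741,.16)"
```

```text
time_s: 40.17
ee_pos: [0.5895, 0.2746, 0.1628]
eef_rot: [-0.0, 0.232, 0.973, -0.0]
ft_force: [-0.1, -0.1, -0.7]
gripper_width: 0.018
gripper_force: 39.2
shift [-0.07 -0.02  0.28] turn [-0. -0.  0.] yaw now 153.2 pos [0.5895 0.2746 0.1628] t 40.17 F [-0.1 -0.1 -0.7] w 0.018
```

```bash
python3 -m handwheel '15 0 0 0.2 0 0 0;15 0 0 0.1 0 0 0;15 0 0 0 0 0 0' && python3 -m handwheel '25 0 0 0 0 0 0;40 0 0 0 0 0 0;40 0 0 0 0 0 0;40 0 0 -2 0 0 0;40 0 0 -4 0 0 0;40 0 0 -4 0 0 0;40 0 0 -4 0 0 0;40 0 0 0 0 0 0;40 0 0 0 0 0 0;40 0 0 0 0 0 0' && python3 -c "
from h import *
im,c=shot('wrist','w21')
for k in KINDS['lidw']:print(k)
print(refine([(im,c)],'lidw',(.59,.2745),.01,dz=.066))
print(refine([(im,c)],'lidw',(.59,.2745),.01,dz=.070))
V=[shot('scene','s21')];print(refine(V,'lidw',(.59,.2745),.01,dz=.066))
print(refine([(im,c)],'lid',(.4312,.1972)));to(.4312,.1972,.2)
"
```

```text
time_s: 40.55
ee_pos: [0.5897, 0.2746, 0.1604]
eef_rot: [-0.0, 0.232, 0.973, 0.0]
ft_force: [-0.7, -0.5, -0.6]
gripper_width: 0.018
gripper_force: 39.2
time_s: 41.8
ee_pos: [0.5888, 0.2744, 0.299]
eef_rot: [-0.001, 0.232, 0.973, -0.001]
ft_force: [1.1, 0.4, 0.2]
gripper_width: 0.0341
gripper_force: 0.0
(0.053, 0.013)
(0.053, 0.009)
(0.01, 0.041)
(array([0.59008453, 0.27469825]), np.float64(553.4834735170941))
(array([0.58899779, 0.27526688]), np.float64(557.154468957463))
(array([0.5853149 , 0.27293225]), np.float64(477.1689986145619))
(array([0.43101668, 0.19692022]), np.float64(547.9242266066966))
shift [ 10.59 -13.98   9.93] turn [-0.1 -0.1  0. ] yaw now 153.2 pos [0.589  0.2744 0.2988] t 41.9 F [ 0.3 -0.3 -0.1] w 0.0338
```

```bash
cat > lev.py <<'E'
from h import *
def lev(kind,p,dz0,V):
    for dz in np.arange(-.004,.009,.002)+dz0:
        r=[refine([v],kind,p,.012,dz=dz) for v in V];print(round(dz,3),[(a.round(4).tolist(),round(b)) for a,b in r])
E
python3 -c "
from lev import *
V=[shot(n) for n in('scene','side','wrist')]
lev('lidw',(.588,.274),.066,V);lev('lid',(.431,.197),0,V)"
```

```text
0.062 [([0.5815, 0.2693], 472), ([0.5933, 0.2879], 467), ([0.5909, 0.2743], 510)]
0.064 [([0.5835, 0.2711], 475), ([0.5924, 0.2838], 469), ([0.5906, 0.2744], 540)]
0.066 [([0.5853, 0.273], 477), ([0.5916, 0.2797], 470), ([0.5901, 0.2747], 555)]
0.068 [([0.5872, 0.2748], 479), ([0.5909, 0.2755], 471), ([0.5895, 0.275], 562)]
0.07 [([0.5892, 0.2766], 480), ([0.5901, 0.2713], 472), ([0.589, 0.2753], 559)]
0.072 [([0.5911, 0.2785], 481), ([0.5894, 0.2672], 473), ([0.5887, 0.2755], 533)]
0.074 [([0.593, 0.2802], 482), ([0.5886, 0.2631], 474), ([0.5884, 0.2756], 481)]
-0.004 [([0.4238, 0.1932], 624), ([0.4328, 0.2061], 665), ([0.43, 0.1957], 531)]
-0.002 [([0.426, 0.1951], 625), ([0.4326, 0.2026], 666), ([0.4304, 0.1963], 542)]
0.0 [([0.4282, 0.1968], 627), ([0.4324, 0.1992], 667), ([0.431, 0.1969], 549)]
0.002 [([0.4304, 0.1987], 628), ([0.4321, 0.1957], 668), ([0.4316, 0.1977], 553)]
0.004 [([0.4325, 0.2005], 629), ([0.4318, 0.1922], 670), ([0.4322, 0.1984], 554)]
0.006 [([0.4346, 0.2022], 630), ([0.4316, 0.1887], 671), ([0.4328, 0.199], 550)]
0.008 [([0.4367, 0.2039], 631), ([0.4314, 0.1853], 672), ([0.4334, 0.1996], 539)]
```

```bash
python3 -m handwheel '40 3.5 -4.7 0 0 0 0;40 3.5 -4.7 2 0 0 0;40 3.5 -4.6 4 0 0 0;40 0 0 5 0 0 0;40 0 0 3 0 0 0;40 0 0 0 0 0 0;40 0 0 0 0 0 0;40 0 0 0 0 0 0;40 0 0 0 0 0 0' && python3 -c "
from h import *
viewer.snapshot('wrist')
im,c=shot('wrist','w22')
q,s=refine([(im,c)],'lid',(.4312,.1972));print(q.round(4),s)
to(q[0],q[1],.094)"
```

```text
time_s: 43.18
ee_pos: [0.4395, 0.2003, 0.166]
eef_rot: [0.001, 0.232, 0.973, 0.001]
ft_force: [0.2, 0.7, -0.4]
gripper_width: 0.0342
gripper_force: 0.0
[0.4315 0.1969] 539.0135587344519
shift [ 0.54 -0.64  7.15] turn [0.1 0.  0. ] yaw now 153.2 pos [0.4391 0.2001 0.1655] t 43.27 F [-0.2  0.6 -0.2] w 0.0339
```

```bash
python3 -m handwheel '40 0.5 -0.6 2.5 0 0 0;40 0 0 2.5 0 0 0;40 0 0 2.1 0 0 0;40 0 0 0 0 0 0;30 0 0 0 0 0 0;15 0 0 0 0 0 0;15 0 0 0 0 0 0;15 0 0 0 0 0 0' 40 && python3 -m handwheel '15 0 0 -1 0 0 0;15 0 0 -3 0 0 0;15 0 0 -5 0 0 0;15 0 0 -5 0 0 0;15 -5 -0.35 -5 0 0 0;15 -5.7 -0.4 0 0 0 0;15 -5.7 -0.4 0 0 0 0;15 -5.7 -0.4 0 0 0 0;15 -5.7 -0.4 0 0 0 0;15 0 0 0 0 0 0;15 0 0 0 0 0 0;15 0 0 0 0 0 0' && python3 -c "
from h import *
viewer.snapshot('wrist');
for i in 0,1:
  im,c=shot('wrist','w23')
  q,s=refine([(im,c)],'small',(.606,.087));print(q.round(4),s)
to(q[0],q[1],.16)
print(proj(c,circ(q,.036,.075)).min(0),proj(c,circ(q,.036,.075)).max(0))"
```

```text
time_s: 44.28
ee_pos: [0.4324, 0.1972, 0.0949]
eef_rot: [0.001, 0.232, 0.973, 0.001]
ft_force: [-0.9, -1.4, 5.7]
gripper_width: 0.0186
gripper_force: 39.6
time_s: 45.78
ee_pos: [0.6645, 0.0588, 0.2778]
eef_rot: [-0.001, 0.231, 0.973, 0.001]
ft_force: [-0.4, -0.0, 0.8]
gripper_width: 0.0185
gripper_force: 39.1
[0.605 0.087] 414.6441675128255
[0.605 0.087] 415.80720593630167
shift [ 6.63 -0.15 11.83] turn [ 0.1 -0.  -0. ] yaw now 153.3 pos [0.665  0.0584 0.2783] t 45.92 F [0.1 0.5 0.5] w 0.0184
[277.06534281 105.43564444] [367.47261342 199.10978907]
```

```bash
python3 -m handwheel '15 3.25 -0.1 2 0 0 0;15 3.25 0 3 0 0 0;15 0 0 3.5 0 0 0;15 0 0 0 0 0 0;15 0 0 0 0 0 0;15 0 0 0 0 0 0;15 0 0 0 0 0 0' && python3 -c "
from h import *
viewer.snapshot('wrist');to(.605+.0008,.087-.0004,.161)"
```

```text
time_s: 46.8
ee_pos: [0.6084, 0.0852, 0.1944]
eef_rot: [0.001, 0.232, 0.973, 0.001]
ft_force: [0.2, -0.4, -0.2]
gripper_width: 0.0181
gripper_force: 39.1
shift [0.27 0.01 3.31] turn [0.1 0.1 0. ] yaw now 153.2 pos [0.6081 0.0852 0.1941] t 46.85 F [-0.1 -0.  -0.4] w 0.0182
```

```bash
python3 -m handwheel '15 0.15 0 1 0 0 0;15 0 0 0.8 0 0 0;15 0 0 0 0 0 0;15 0 0 0 0 0 0;15 0 0 0 0 0 0' && python3 -c "
from h import *
to(.605+.0008,.087-.0004,.161)"
```

```text
time_s: 47.48
ee_pos: [0.6062, 0.086, 0.1751]
eef_rot: [0.0, 0.232, 0.973, 0.0]
ft_force: [-0.6, 0.3, -1.3]
gripper_width: 0.0186
gripper_force: 39.1
shift [0.06 0.03 1.41] turn [0. 0. 0.] yaw now 153.2 pos [0.6062 0.086  0.1751] t 47.48 F [-0.6  0.3 -1.3] w 0.0186
```

Aligned to within 1 mm. Lowering it.

```bash
python3 -m handwheel '15 0.05 0.03 0.6 0 0 0;15 0 0 0.5 0 0 0;15 0 0 0 0 0 0' && python3 -m handwheel '15 0 0 0.2 0 0 0;15 0 0 0.1 0 0 0;15 0 0 0 0 0 0' && python3 -m handwheel '25 0 0 0 0 0 0;40 0 0 0 0 0 0;40 0 0 0 0 0 0;40 0 0 -2 0 0 0;40 0 0 -4 0 0 0;40 0 0 -4 0 0 0;40 0 0 -4 0 0 0;40 0 0 0 0 0 0;40 0 0 0 0 0 0;40 0 0 0 0 0 0' && python3 -c "
from lev import *
V=[shot(n) for n in('scene','side','wrist')]
lev('lid',(.603,.087),.066,V)
q,s=refine(V[2:],'lid',(.4465,.0506));print(q,s);to(q[0],q[1],.17)"
```

```text
time_s: 47.85
ee_pos: [0.6051, 0.0866, 0.1631]
eef_rot: [-0.001, 0.232, 0.973, -0.0]
ft_force: [-0.5, 0.0, 0.5]
gripper_width: 0.0185
gripper_force: 39.1
time_s: 48.22
ee_pos: [0.6058, 0.0866, 0.161]
eef_rot: [0.0, 0.232, 0.973, 0.0]
ft_force: [0.5, 0.0, 0.4]
gripper_width: 0.0184
gripper_force: 39.3
time_s: 49.48
ee_pos: [0.6047, 0.0866, 0.2997]
eef_rot: [-0.001, 0.232, 0.973, -0.001]
ft_force: [0.3, -0.3, 0.3]
gripper_width: 0.0341
gripper_force: 0.0
0.062 [([0.5974, 0.0802], 568), ([0.6093, 0.0958], 503), ([0.6059, 0.0867], 509)]
0.064 [([0.5992, 0.0826], 569), ([0.6087, 0.0926], 505), ([0.6054, 0.087], 525)]
0.066 [([0.6011, 0.085], 570), ([0.6081, 0.0892], 506), ([0.6049, 0.0872], 536)]
0.068 [([0.6029, 0.0873], 570), ([0.6074, 0.0857], 508), ([0.6043, 0.0875], 542)]
0.07 [([0.6048, 0.0896], 571), ([0.6065, 0.0821], 510), ([0.6037, 0.0878], 545)]
0.072 [([0.6067, 0.0919], 572), ([0.6057, 0.0786], 511), ([0.6033, 0.088], 541)]
0.074 [([0.6087, 0.0943], 572), ([0.6046, 0.075], 513), ([0.6028, 0.0882], 527)]
[0.44640449 0.05135406] 560.8574736595423
shift [ 12.55 -10.27  13.01] turn [-0.1 -0.1  0. ] yaw now 153.2 pos [0.605  0.0865 0.2997] t 49.62 F [0.1 1.2 0.8] w 0.0341
```

Seated as well (height consistent with 66 mm). Next the last lid.

```bash
python3 -m handwheel '40 4.2 -3.4 0 0 0 0;40 4.2 -3.4 2 0 0 0;40 4.1 -3.4 4 0 0 0;40 0 0 4 0 0 0;40 0 0 3 0 0 0;40 0 0 0 0 0 0;40 0 0 0 0 0 0;40 0 0 0 0 0 0;40 0 0 0 0 0 0' && python3 -c "
from h import *
viewer.snapshot('wrist')
im,c=shot('wrist','w25')
q,s=refine([(im,c)],'lid',(.4465,.0512));print(q.round(4),s)
to(q[0],q[1],.094)"
```

```text
time_s: 50.75
ee_pos: [0.4522, 0.0528, 0.1744]
eef_rot: [0.001, 0.232, 0.973, 0.001]
ft_force: [0.4, 0.5, -0.3]
gripper_width: 0.0339
gripper_force: 0.0
[0.447  0.0512] 539.8717182435821
shift [ 0.36 -0.37  8.  ] turn [0.1 0.  0. ] yaw now 153.2 pos [0.4517 0.0527 0.174 ] t 50.85 F [-0.7 -0.5  0. ] w 0.0341
```

```bash
python3 -m handwheel '40 0.35 -0.35 2.7 0 0 0;40 0 0 2.7 0 0 0;40 0 0 2.5 0 0 0;40 0 0 0 0 0 0;30 0 0 0 0 0 0;15 0 0 0 0 0 0;15 0 0 0 0 0 0;15 0 0 0 0 0 0' 40 && python3 -m handwheel '15 0 0 -1 0 0 0;15 0 0 -3 0 0 0;15 0 0 -5 0 0 0;15 0 0 -5 0 0 0;15 -5.2 -1.45 -5 0 0 0;15 -5.2 -1.45 0 0 0 0;15 -5.2 -1.45 0 0 0 0;15 -5.2 -1.45 0 0 0 0;15 -5.2 -1.45 0 0 0 0;15 -5.2 -1.45 0 0 0 0;15 0 0 0 0 0 0;15 0 0 0 0 0 0' && python3 -c "
from h import *
viewer.snapshot('wrist');viewer.snapshot('wrist');viewer.snapshot('wrist')
for i in 0,1:
  im,c=shot('wrist','w26')
  q,s=refine([(im,c)],'small',(.6255,-.1365));print(q.round(4),s)
to(q[0],q[1],.16)"
```

```text
time_s: 51.85
ee_pos: [0.4477, 0.0513, 0.0955]
eef_rot: [0.001, 0.232, 0.973, 0.001]
ft_force: [-1.5, -0.2, 7.2]
gripper_width: 0.0183
gripper_force: 39.6
time_s: 53.35
ee_pos: [0.6791, -0.1614, 0.2764]
eef_rot: [-0.001, 0.232, 0.973, 0.0]
ft_force: [-0.6, 0.2, -0.5]
gripper_width: 0.0185
gripper_force: 39.2
[ 0.6219 -0.1352] 410.9413761467641
[ 0.6219 -0.1352] 410.2057379043605
shift [ 6.25 -0.38 11.73] turn [ 0.1 -0.  -0. ] yaw now 153.3 pos [ 0.6794 -0.1601  0.2773] t 53.6 F [-0.6  0.3  0.1] w 0.0179
```

```bash
python3 -m handwheel '15 3.1 -0.2 2 0 0 0;15 3.15 -0.1 3 0 0 0;15 0 0 3.5 0 0 0;15 0 0 1.5 0 0 0;15 0 0 0 0 0 0;15 0 0 0 0 0 0;15 0 0 0 0 0 0;15 0 0 0 0 0 0' && python3 -c "
from h import *
viewer.snapshot('wrist');viewer.snapshot('wrist');to(.6219+.0006,-.1352,.1615)"
```

```text
time_s: 54.6
ee_pos: [0.6233, -0.1366, 0.1779]
eef_rot: [0.001, 0.232, 0.973, 0.0]
ft_force: [0.8, 0.8, -0.3]
gripper_width: 0.0185
gripper_force: 39.2
shift [0.1  0.08 1.59] turn [0. 0. 0.] yaw now 153.2 pos [ 0.623  -0.1364  0.1774] t 54.7 F [-0.1  0.3  0.3] w 0.0188
```

```bash
python3 -m handwheel '15 0.05 0.07 0.7 0 0 0;15 0 0 0.6 0 0 0;15 0 0 0 0 0 0;15 0 0 0 0 0 0' && python3 -m handwheel '15 0 0 0.2 0 0 0;15 0 0 0.1 0 0 0;15 0 0 0 0 0 0' && python3 -m handwheel '25 0 0 0 0 0 0;40 0 0 0 0 0 0;40 0 0 0 0 0 0;40 0 0 -2 0 0 0;40 0 0 -4 0 0 0;40 0 0 -4 0 0 0;40 0 0 -5 0 0 0;40 5 0 -5 0 0 0;40 5 0 0 0 0 0;40 0 0 0 0 0 0;40 0 0 0 0 0 0' && python3 -c "
from lev import *
V=[shot(n) for n in('scene','side','wrist')]
lev('lid',(.621,-.136),.066,V)
S,D=V[0][0],V[1][0]
o=np.hstack([cv2.resize(S[120:340,190:470,::-1],(400,314)),cv2.resize(D[160:380,220:420,::-1],(285,314))])
w=cv2.resize(V[2][0][:,:,::-1],(342,257));w=np.hstack([w,np.zeros((257,685-342,3),np.uint8)])
cv2.imwrite('pics/fin.png',np.vstack([o,w]))"
```

```text
time_s: 55.2
ee_pos: [0.6225, -0.1355, 0.1636]
eef_rot: [-0.0, 0.232, 0.973, -0.0]
ft_force: [0.2, -1.3, -0.0]
gripper_width: 0.018
gripper_force: 39.2
time_s: 55.58
ee_pos: [0.6228, -0.1356, 0.1617]
eef_rot: [0.0, 0.232, 0.973, 0.0]
ft_force: [-1.4, 0.1, 4.5]
gripper_width: 0.0187
gripper_force: 39.5
time_s: 56.95
ee_pos: [0.5389, -0.0932, 0.3563]
eef_rot: [0.001, 0.232, 0.973, 0.001]
ft_force: [-0.4, -0.7, -0.3]
gripper_width: 0.0339
gripper_force: 0.0
0.062 [([0.6147, -0.1433], 579), ([0.6251, -0.1272], 573), ([0.6239, -0.1358], 474)]
0.064 [([0.6165, -0.1403], 580), ([0.6242, -0.1299], 575), ([0.623, -0.1354], 481)]
0.066 [([0.6184, -0.1371], 580), ([0.6233, -0.1326], 577), ([0.6221, -0.1349], 486)]
0.068 [([0.62, -0.134], 581), ([0.6224, -0.1353], 578), ([0.6213, -0.1344], 490)]
0.07 [([0.622, -0.1309], 581), ([0.6215, -0.138], 580), ([0.6204, -0.1339], 491)]
0.072 [([0.6239, -0.1277], 581), ([0.6205, -0.1407], 582), ([0.6195, -0.1335], 490)]
0.074 [([0.6258, -0.1246], 582), ([0.621, -0.1396], 583), ([0.6186, -0.133], 487)]
```

View pics/fin.png

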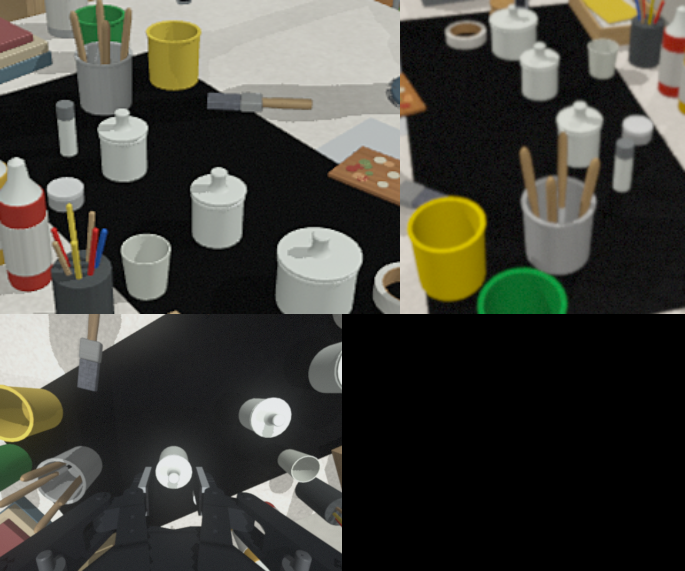

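The composite shows all three pots with lids on and level, at about (122,125), (218,185) and (318,245). The brush handles stand in the grey jar at about (103,60), and no brush is lying on the table.

```bash
python3 -c "
from h import *
print(close_job())"
```

```text
the job is handed in; nothing more can be done
None
```

I put all four brushes in the steel wash jar, bristles down, closed all three pots with lids that measure as seated, and handed the job in after about 57 s of robot time; the hand-in returned no verdict.

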